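# Load the flask carrier

### The arm

A 6-joint arm with a two-finger parallel gripper is mounted at the origin on the work surface. World frame = base frame: x ahead of the robot, y to its left, z up, the work surface at z = 0. Lengths are in m, angles in degrees, forces in N, time in s.
With the tool pointing down it reaches from about 0.3 to 0.75 m from the base axis. Payload 8.5 kg.
Tool frame: the origin (TCP) lies at the very end of the fingers, on their centre line; the grasp point (between the pads) lies 19 mm behind it (env.hold_point_z is the distance from the TCP to the grasp point, in m); z points along the fingers, y is the line along which they close (so a half turn about z gives the same grasp; the last joint's range is limited). The gripper opens to 85 mm and grips with 20 to 120 N. Pads are 22 mm wide; open, the fingers measure 114 mm over their backs; the gripper's body (76 mm by 85 mm) begins 54 mm behind the grasp point. The pads swing forward as they close: fully open they stand 13 mm farther back than shut.
Start: joints at [-82.523, 21.807, 74.336, -0, 83.858, -12.336], TCP at [0.186, -0.517, 0.231] pointing down, gripper open.
Joint ranges: [-178.18, 178.18], [-50.72, 133.34], [12.68, 142.11], [-81.47, 261.47], [9.98, 163.14], [-165.26, 165.26]. Speed limits (degrees/s): [136.94, 136.94, 180, 180, 180, 180].

### API

Orientations are given as a 3x3 rotation matrix whose columns are the frame's x, y, z axes.
In Python, from rig import env, optics gives the robot as it stands.
- The arm moves only by the shell command python3 -m jog 'ROWS' [OPENING] [FORCE]. ROWS is JSON, a list of rows, each an object with "linear": the shift along the tool's x, y, z in units of 40 mm (1.0 is 40 mm), a list of three; "roll": the turn about the tool's z in units of 5 degrees (1.0 is 5 degrees). A call has 1 to 12 rows; each row shifts and turns the commanded pose from where the row before left it, along the tool's axes as they then stand; what a row does not reach is not made up. A row lasts 1/12 s, in which the tool goes at most 41.7 mm and 7.16 degrees, less where a joint would pass 70% of its speed; a pose out of reach is approached as far as the arm can. A call is refused whole if a number of a shift passes 1 or a number of a turn 1, either way. A call with a gripper value outside its range is refused whole. OPENING is the opening, from -1 (shut) to 1 (fully open), set as the call begins (- or left out, the last holds). The fingers move at their own pace and stop on an object; FORCE is the grip in N (left out, the last holds). Time passes only in rows, so rows that do not move let the fingers close. It gives the time, the measured TCP pose, the force, the opening and the grip force at its end, in the units of the state.
- env.observe(): the state, without advancing time (a new reading comes with each control period).
- optics.get_image(name): name is "scene" or "top" or "wrist"; returns the picture (400x640x3 uint8, red, green, blue); there is no depth.
- optics.calibration(name): a dict with "fov_y" (degrees; the focal length in pixels is half the picture's height over the tangent of half this angle, whatever the lens; pixels are square), "cx", "cy" (the principal point, pixels), "T" (4x4, takes a point from camera to world coordinates). Camera axes: x right, y down, z forward; pixel columns grow to the right and rows downward; lengths in m; the calibration is good to about 2 mm. A picture is of the moment at which its call begins: read the wrist's pose just before it. calibration takes no time and is no camera call; for the wrist camera it gives the pose at the moment of the call.
- env.close_job(): hands the job in; it is judged then, once.
The state is a dict: "time_s": time; "q": joint angles; "qvel": joint speeds; "joint_efforts": joint torques, N m; "position": TCP position; "tool_rot": TCP orientation; "ft_force": force on the tool from outside, world axes, zero at the start; "wrist_torque": the same for the moment, N m; "grip_width": finger opening in m; "gripper_force": force on a finger pad.
Only numpy, scipy, OpenCV 4.12 (cv2) and the standard library are available. Lean on these libraries where they do the work, as an engineer would, in place of code of your own. Each camera call takes 0.05 s, during which the arm holds its last target. There are 200 camera calls.

### The job

Gather the four plain conical flasks from the bench into the carrying tray: the two larger (100 ml) flasks into the two wide rings and the two smaller (50 ml) ones into the two narrow rings, one in each, standing upright on the tray floor. Set them down rather than dropping them, and leave the filter flask with the side arm and the straight-sided bottle standing where they are.

Things in the scene. Friction and masses are not known exactly. Their poses are not given: they have to be found in the camera images.
- flask_100_1: A plain conical 100 ml flask in milky white plastic, open mouth, no side arm, upright on the bench. Base 64 mm across, 105 mm tall; a cone narrows to a straight round neck 24 mm across from 74 mm height to the rim (a lip 1 mm prouder in the top 4 mm). About 45 g, empty. Origin: centre of the underside; z up the axis. Grip it by the neck.
- flask_100_2: Another plain conical 100 ml flask in milky white plastic, open mouth, no side arm, upright on the bench. Base 64 mm across, 105 mm tall; a cone narrows to a straight round neck 24 mm across from 74 mm height to the rim (a lip 1 mm prouder in the top 4 mm). About 45 g, empty. Origin: centre of the underside; z up the axis. Grip it by the neck.
- flask_50_1: A plain conical 50 ml flask in milky white plastic, open mouth, no side arm, upright on the bench. Base 51 mm across, 85 mm tall; a cone narrows to a straight round neck 24 mm across from 55 mm height to the rim (a lip 1 mm prouder in the top 4 mm). About 30 g, empty. Origin: centre of the underside; z up the axis. Grip it by the neck.
- flask_50_2: Another plain conical 50 ml flask in milky white plastic, open mouth, no side arm, upright on the bench. Base 51 mm across, 85 mm tall; a cone narrows to a straight round neck 24 mm across from 55 mm height to the rim (a lip 1 mm prouder in the top 4 mm). About 30 g, empty. Origin: centre of the underside; z up the axis. Grip it by the neck.
- wide_ring_1: Wide flask ring 1 of 2 (interchangeable), for a 100 ml flask: fixed, white plastic, 76 mm inside, 22 mm high, above 10 mm flared to 88 mm inside, 94 mm outside. The flask in it stands on the tray floor, 6 mm above the bench. Origin: ring centre, on that floor; z up. The rings stand in a fixed grey tray, 220 x 290 mm, walls 32 mm high.
- wide_ring_2: Wide flask ring 2 of 2 (interchangeable), for a 100 ml flask: fixed, white plastic, 76 mm inside, 22 mm high, above 10 mm flared to 88 mm inside, 94 mm outside. The flask in it stands on the tray floor, 6 mm above the bench. Origin: ring centre, on that floor; z up. The tray has a carrying bow 71 mm high over each short end.
- narrow_ring_1: Narrow flask ring 1 of 2 (interchangeable), for a 50 ml flask: fixed, white plastic, 62 mm inside, 22 mm high, above 10 mm flared to 74 mm inside, 80 mm outside. The flask in it stands on the tray floor, 6 mm above the bench. Origin: ring centre, on that floor; z up. The rings stand two by two in the tray, 100 x 120 mm apart.
- narrow_ring_2: Narrow flask ring 2 of 2 (interchangeable), for a 50 ml flask: fixed, white plastic, 62 mm inside, 22 mm high, above 10 mm flared to 74 mm inside, 80 mm outside. The flask in it stands on the tray floor, 6 mm above the bench. Origin: ring centre, on that floor; z up. Which ring is where in the tray varies.
- filter_flask: Does not belong: a filter flask, the shape and size of the 100 ml flasks (base 64 mm, 105 mm tall, neck 24 mm) but with a hose side arm 9 to 12 mm thick, level from the neck along its +x axis, 86 mm up, to 40 mm from the flask's axis. About 60 g, loose. Origin: centre of the underside.
- bottle: Does not belong: a narrow-neck bottle in the same milky plastic, straight-sided, 51 mm across up to 56 mm, then a shoulder and a threaded neck 24 mm across to 88 mm; no cap. About 45 g, loose on the bench. Origin: centre of the underside.
Things that resemble listed ones, but are neither listed nor needed, are in the scene too. Leave any red look-alike of the flask_100_2 alone.

How it is judged:
By the outcome, as a careful person would: the job done as asked, in the order asked, and still so for the second after the job is handed in, with the robot touching nothing.
It also fails if it takes over 109 s, if anything falls off the work surface, if the arm or the gripper's body presses on something with over 40 N, if the wrist force passes 120 N, or if a joint passes its speed limit or range.

## Working session

There is one attempt and no reset: what is moved stays moved. The work goes in short steps, Python scripts to look and compute and a shell command to move; the robot and the scene stay as the last step left them, time stands still between calls to the robot, and variables do not carry over. Pictures are saved under pics/ and viewed, at most 14 in all, crops included, and the job is handed in when it is done.

```bash
ls; mkdir -p pics; python3 - <<'E'
from rig import env, optics
import cv2, numpy as np
for n in ("scene","top"):
    im=optics.get_image(n); cv2.imwrite(f"pics/{n}0.png",im[:,:,::-1])
    c=optics.calibration(n); print(n,c["fov_y"],c["cx"],c["cy"],np.round(c["T"],3).tolist())
s=env.observe(); print(s["time_s"],s["position"],np.round(s["tool_rot"],3).tolist(),env.hold_point_z)
E
```

```text
pics
scene 54.37215973756067 315.4789689499984 198.54552862548098 [[-0.793, 0.438, -0.423, 0.948], [0.609, 0.548, -0.574, 0.48], [-0.02, -0.713, -0.701, 0.674], [0.0, 0.0, 0.0, 1.0]]
top 42.8842988562627 320.9980085164635 196.93256850789038 [[-0.008, -0.996, 0.09, 0.471], [-1.0, 0.009, 0.011, -0.027], [-0.012, -0.09, -0.996, 1.14], [0.0, 0.0, 0.0, 1.0]]
0.1 [ 0.18637353 -0.51719048  0.23078053] [[0.941, 0.339, -0.0], [0.339, -0.941, 0.001], [0.0, -0.001, -1.0]] 0.0187
```

View pics/scene0.png

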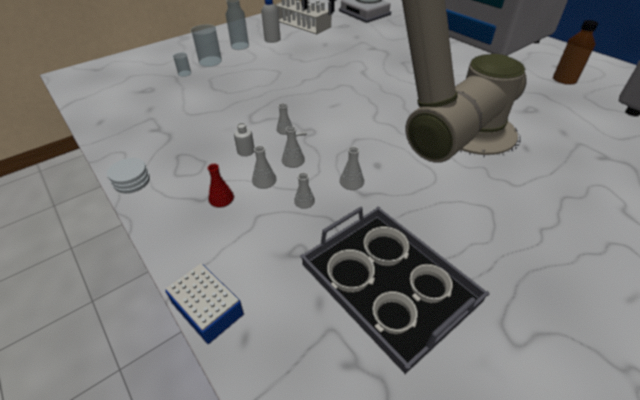

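View pics/top0.png

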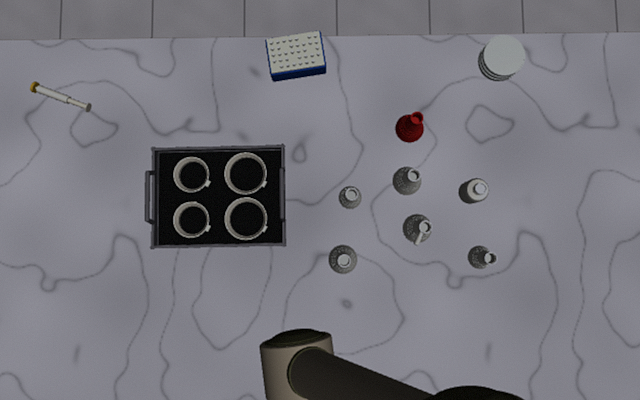

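The top view shows 100 ml candidates at (407,180) and (343,259), and 50 ml candidates at (350,197) and (483,257). Four things could be mistaken for them: the filter flask at (417,229) with its side arm, the bottle at (476,190), the red look-alike at (410,127), and the ring tray at (218,197). In the scene view the 100 ml flasks are at (263,168) and (352,168), and the 50 ml ones at (304,190) and (284,120). The filter flask is at (292,147) and the bottle at (244,140). I'll check these choices in close crops.

```bash
python3 - <<'E'
import cv2
t=cv2.imread("pics/top0.png")[155:280,325:515]; cv2.imwrite("pics/topc.png",cv2.resize(t,None,fx=4,fy=4,interpolation=cv2.INTER_CUBIC))
t=cv2.imread("pics/scene0.png")[95:215,225:375]; cv2.imwrite("pics/scenec.png",cv2.resize(t,None,fx=5,fy=5,interpolation=cv2.INTER_CUBIC))
E
```

```text
(no output)
```

View pics/topc.png

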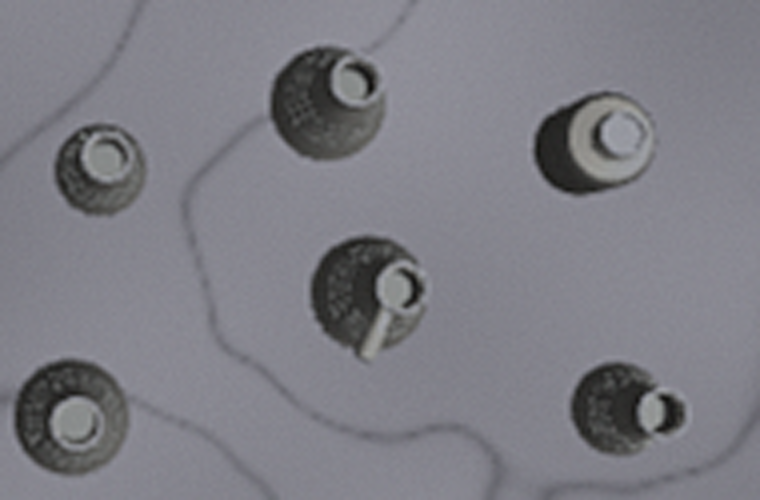

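View pics/scenec.png

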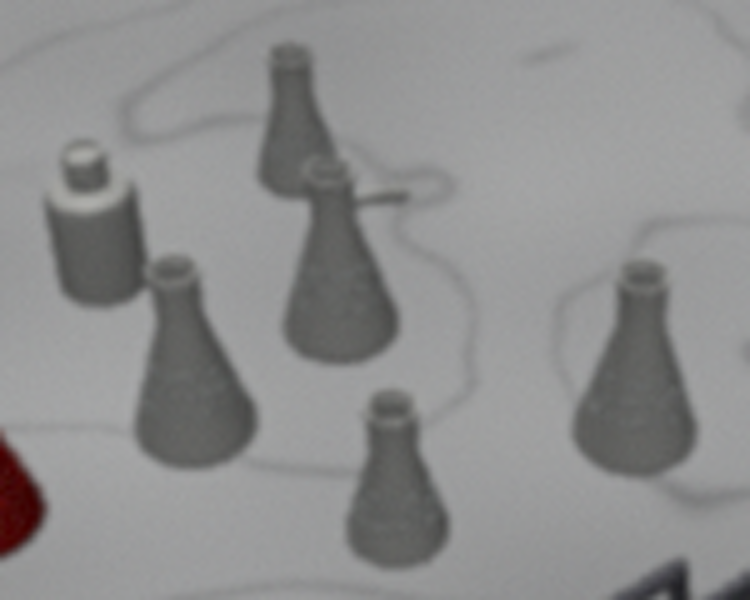

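The close crops confirm the choice. The side arm is only on the flask at top-crop (401,289), and the bottle is at (610,140). The plain flask rims in the top crop are at (356,80), (106,157), (76,422) and (664,410), and in the scene crop at (172,268), (391,402), (642,271) and (290,53).

```bash
cat > h.py <<'E'
import numpy as np, cv2
from rig import optics
def ray(n,p,c=None):
    c=c or optics.calibration(n); f=200/np.tan(np.radians(c["fov_y"]/2)); T=np.array(c["T"])
    d=T[:3,:3]@np.array([(p[0]-c["cx"])/f,(p[1]-c["cy"])/f,1]); return T[:3,3],d/np.linalg.norm(d)
def plane(n,p,z,c=None):
    o,d=ray(n,p,c); return o+d*(z-o[2])/d[2]
def tri(r):
    A=sum(np.eye(3)-np.outer(d,d) for o,d in r); b=sum((np.eye(3)-np.outer(d,d))@o for o,d in r)
    x=np.linalg.solve(A,b); return x,max(np.linalg.norm((np.eye(3)-np.outer(d,d))@(x-o)) for o,d in r)
E
python3 - <<'E'
from h import *
np.set_printoptions(precision=4,suppress=True)
tc=lambda u,v:((u+.5)/4-.5+325,(v+.5)/4-.5+155); sc=lambda u,v:((u+.5)/5-.5+225,(v+.5)/5-.5+95)
for k,a,b,base in [("100a",(356,80),(172,268),(327,102)),("50a",(106,157),(391,402),(99,169)),("100b",(76,422),(642,271),(72,417)),("50b",(664,410),(290,53),(616,409)),("filt",(401,289),(327,167),(367,292)),("bottle",(621,133),(84,153),(575,150))]:
    x,e=tri([ray("top",tc(*a)),ray("scene",sc(*b))]); print(k,x,"err",round(e,4),"base",plane("top",tc(*base),0.01))
out={}
for n,(x0,y0,x1,y1) in {"top":(155,148,283,245),"scene":(310,215,480,345)}.items():
    im=cv2.imread(f"pics/{n}0.png"); g=cv2.cvtColor(im,cv2.COLOR_BGR2GRAY)
    m=np.zeros_like(g); m[y0:y1,x0:x1]=(g[y0:y1,x0:x1]>110)*255
    cs,h=cv2.findContours(m,cv2.RETR_CCOMP,cv2.CHAIN_APPROX_NONE)
    for i,c in enumerate(cs):
        if h[0][i][3]<0 and h[0][i][2]>=0 and 500<cv2.contourArea(c)<4000:
            f=np.zeros_like(g); cv2.drawContours(f,[c],-1,255,-1)
            f=cv2.morphologyEx(f,cv2.MORPH_OPEN,cv2.getStructuringElement(cv2.MORPH_ELLIPSE,(17,17)))
            cc=max(cv2.findContours(f,0,1)[0],key=cv2.contourArea); e=cv2.fitEllipse(cc)
            j=h[0][i][2]; 
            hs=[cs[j2] for j2 in range(len(cs)) if h[0][j2][3]==i]; hi=cv2.fitEllipse(max(hs,key=cv2.contourArea))
            print(n,np.array(e[0]),np.array(e[1]),"hole",np.array(hi[0]),np.array(hi[1]),"z.017:",plane(n,e[0],.017),plane(n,hi[0],.022))
E
```

```text
100a [ 0.6083 -0.2044  0.1086] err 0.0003 base [ 0.6094 -0.205   0.01  ]
50a [ 0.5719 -0.0775  0.0898] err 0.0002 base [ 0.573  -0.0775  0.01  ]
100b [ 0.4365 -0.0597  0.1101] err 0.0002 base [ 0.436  -0.0609  0.01  ]
50b [ 0.4385 -0.3598  0.0886] err 0.0016 base [ 0.4382 -0.3596  0.01  ]
filt [ 0.5024 -0.2248  0.1098] err 0.0006 base [ 0.5035 -0.2247  0.01  ]
bottle [ 0.5813 -0.343   0.0904] err 0.0009 base [ 0.5813 -0.342   0.01  ]
scene [394.5272 311.3455] [37.5861 44.2286] hole [393.1644 312.0928] [32.3657 40.8665] z.017: [0.6188 0.2697 0.017 ] [0.6243 0.2709 0.022 ]
```

The flask rims triangulate to about 0.11 m and 0.09 m, which fits the given heights, and the rays agree with the bases. The ring mask needs a better threshold.

```bash
python3 - <<'E'
from h import *
np.set_printoptions(precision=4,suppress=True)
S={"top":[(191,174),(245,173),(191,219),(245,218)],"scene":[(396,313),(351,270),(431,284),(386,246)]}
R={}
for n,l in S.items():
    g=cv2.cvtColor(cv2.imread(f"pics/{n}0.png"),cv2.COLOR_BGR2GRAY)
    for k,(u,v) in enumerate(l):
        r=30; w=g[v-r:v+r,u-r:u+r]; t,m=cv2.threshold(w,0,255,cv2.THRESH_OTSU)
        # inner edge of the bright ring: dark blob holding the centre
        nl,lab,st,ce=cv2.connectedComponentsWithStats((m==0).astype(np.uint8),connectivity=4)
        b=(lab==lab[r,r]).astype(np.uint8)
        c=max(cv2.findContours(b,0,1)[0],key=cv2.contourArea); e=cv2.fitEllipse(c)
        p=(e[0][0]+u-r,e[0][1]+v-r); R[n,k]=p; print(n,k,t,p,np.array(e[1]),plane(n,p,.022))
for k in range(4): print(k,tri([ray(n,R[n,k]) for n in S]))
E
```

```text
top 0 60.0 (192.74740982055664, 175.08126258850098) [26.5082 27.0962] [0.6236 0.27   0.022 ]
top 1 60.0 (246.59514999389648, 173.93380737304688) [32.7015 33.9092] [0.6251 0.1502 0.022 ]
top 2 55.0 (192.7391872406006, 219.80029296875) [26.893  27.2896] [0.5243 0.2685 0.022 ]
top 3 54.0 (246.80152702331543, 218.61323928833008) [33.054  33.7617] [0.5259 0.1492 0.022 ]
scene 0 65.0 (393.63525390625, 314.7232131958008) [25.1253 33.2063] [0.6274 0.2751 0.022 ]
scene 1 65.0 (350.1545581817627, 272.3855972290039) [26.1253 36.2762] [0.6288 0.1564 0.022 ]
scene 2 69.0 (429.52057456970215, 285.07981872558594) [20.8916 31.983 ] [0.5278 0.2735 0.022 ]
scene 3 69.0 (385.227388381958, 247.5436248779297) [22.4028 34.7244] [0.5296 0.1549 0.022 ]
0 (array([0.6242, 0.2724, 0.0146]), np.float64(0.0005665646942130231))
1 (array([0.6256, 0.152 , 0.0143]), np.float64(0.0007761860975078689))
2 (array([0.5241, 0.2709, 0.0154]), np.float64(0.0007759751438788813))
3 (array([0.5257, 0.1509, 0.0151]), np.float64(0.0007681185335018395))
```

All four ring centres agree between the two views, with the seats at about 15 mm and 100 × 120 mm spacing:

| Ring type | Ring 1 centre (x, y) | Ring 2 centre (x, y) |
|---|---|---|
| Wide | (0.6255, 0.1515) | (0.5257, 0.151) |
| Narrow | (0.624, 0.272) | (0.5243, 0.271) |

I'll square the tool with the world first, then move to 100b.

```bash
python3 -m jog '[{"linear":[0,0,0],"roll":1},{"linear":[0,0,0],"roll":1},{"linear":[0,0,0],"roll":1},{"linear":[0,0,0],"roll":0.96},{"linear":[0.48,-0.88,0],"roll":0},{"linear":[0.48,-0.88,0],"roll":0},{"linear":[0.48,-0.88,0],"roll":0},{"linear":[0.48,-0.88,0],"roll":0},{"linear":[0.48,-0.88,0],"roll":0},{"linear":[0.48,-0.88,0],"roll":0},{"linear":[0.48,-0.88,0],"roll":0},{"linear":[0,0,0],"roll":0}]' 1 30; python3 -c "
from rig import env;print(env.observe())"
```

```text
time_s: 1.1
position: [0.3225, -0.2655, 0.2314]
tool_rot: [[1.0, 0.006, 0.0], [0.006, -1.0, 0.002], [0.0, -0.002, -1.0]]
ft_force: [0.5, -0.4, 0.6]
grip_width: 0.0855
gripper_force: 0.0
{'time_s': 1.1, 'q': array([-5.58601947e+01,  8.43268108e+00,  9.33608351e+01,  8.60582781e-02,
        7.82890164e+01,  3.37939595e+01]), 'qvel': array([-5.93890096,  2.06550051, -3.3357978 , -1.98412304, -0.77915968,
       -6.67737133]), 'joint_efforts': array([  2.07591578, -31.00518107, -22.28238702,   0.151052  ,
        -0.10730737,   1.0379608 ]), 'position': array([ 0.32246374, -0.26552264,  0.2313698 ]), 'tool_rot': array([[ 9.99983496e-01,  5.73060097e-03,  4.09000687e-04],
       [ 5.72976466e-03, -9.99981550e-01,  2.01744048e-03],
       [ 4.20554287e-04, -2.01506371e-03, -9.99997881e-01]]), 'ft_force': array([ 0.51160783, -0.44618611,  0.55373987]), 'wrist_torque': array([-0.01688483,  0.00776077, -0.02510399]), 'gripper_force': 0.0, 'grip_width': 0.08553497883353325}
```

```bash
python3 -m jog '[{"linear":[0.47,-0.85,0],"roll":0},{"linear":[0.47,-0.85,0],"roll":0},{"linear":[0.47,-0.85,0],"roll":0},{"linear":[0.47,-0.85,0],"roll":0},{"linear":[0.47,-0.85,0],"roll":0},{"linear":[0.47,-0.85,0],"roll":0},{"linear":[0,0,0.5],"roll":0},{"linear":[0,0,0.5],"roll":0},{"linear":[0,0,0],"roll":0},{"linear":[0,0,0],"roll":0},{"linear":[0,0,0],"roll":0}]'; python3 - <<'E'
from h import *
im=optics.get_image("wrist"); cv2.imwrite("pics/w1.png",im[:,:,::-1]); c=optics.calibration("wrist")
f=200/np.tan(np.radians(c["fov_y"]/2)); T=np.array(c["T"])
for P in [(.4363,-.0603,.105),(.4363,-.0603,0),(.5719,-.0775,.085)]:
    q=T[:3,:3].T@(np.array(P)-T[:3,3]); print(q[:2]/q[2]*f+[c["cx"],c["cy"]])
E
```

```text
time_s: 2.02
position: [0.4338, -0.0676, 0.1922]
tool_rot: [[1.0, -0.001, 0.001], [-0.001, -1.0, -0.0], [0.001, 0.0, -1.0]]
ft_force: [0.1, -0.1, 1.0]
grip_width: 0.0854
gripper_force: 0.0
[307.52525013 200.16154063]
[310.02455854 175.18792125]
[329.5613341   20.66907125]
```

View pics/w1.png

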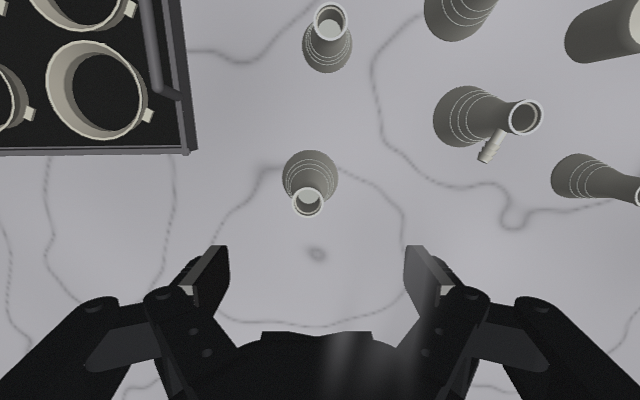

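The wrist view shows the 100b rim at (308,201), against a predicted (307.5,200). The 50a rim is at (330,20), also as predicted, so the positions hold. I'll descend and grip.

```bash
python3 -m jog '[{"linear":[0.06,-0.18,0],"roll":0},{"linear":[0,0,0.5],"roll":0},{"linear":[0,0,0.5],"roll":0},{"linear":[0,0,0.5],"roll":0},{"linear":[0,0,0.5],"roll":0},{"linear":[0,0,0.5],"roll":0},{"linear":[0,0,0.55],"roll":0},{"linear":[0,0,0],"roll":0},{"linear":[0,0,0],"roll":0},{"linear":[0,0,0],"roll":0}]'; python3 -m jog '[{"linear":[0,0,0],"roll":0},{"linear":[0,0,0],"roll":0},{"linear":[0,0,0],"roll":0},{"linear":[0,0,0],"roll":0},{"linear":[0,0,0],"roll":0},{"linear":[0,0,0],"roll":0},{"linear":[0,0,0],"roll":0},{"linear":[0,0,0],"roll":0},{"linear":[0,0,0],"roll":0},{"linear":[0,0,0],"roll":0}]' -1 30
```

```text
time_s: 2.9
position: [0.4367, -0.06, 0.0706]
tool_rot: [[1.0, 0.0, 0.002], [0.0, -1.0, -0.001], [0.002, 0.001, -1.0]]
ft_force: [0.1, -0.4, 0.2]
grip_width: 0.0856
gripper_force: 0.0
time_s: 3.73
position: [0.4361, -0.06, 0.0696]
tool_rot: [[1.0, 0.0, 0.001], [0.0, -1.0, -0.001], [0.001, 0.001, -1.0]]
ft_force: [-0.7, -2.4, 5.7]
grip_width: 0.0236
gripper_force: 29.7
```

```bash
python3 -m jog '[{"linear":[0,0,-0.25],"roll":0},{"linear":[0,0,-0.5],"roll":0},{"linear":[0,0,-0.75],"roll":0},{"linear":[0,0,-0.75],"roll":0},{"linear":[0,0,-0.5],"roll":0},{"linear":[0,0,-0.25],"roll":0},{"linear":[0,0,0],"roll":0}]'; python3 -m jog '[{"linear":[0.15,-0.35,0],"roll":0},{"linear":[0.28,-0.65,0],"roll":0},{"linear":[0.3,-0.71,0],"roll":0},{"linear":[0.3,-0.71,0],"roll":0},{"linear":[0.3,-0.71,0],"roll":0},{"linear":[0.3,-0.71,0],"roll":0},{"linear":[0.3,-0.71,0],"roll":0},{"linear":[0.2,-0.45,0],"roll":0},{"linear":[0.1,-0.28,0],"roll":0},{"linear":[0,0,0],"roll":0},{"linear":[0,0,0],"roll":0},{"linear":[0,0,0],"roll":0}]'; python3 - <<'E'
from h import *
im=optics.get_image("wrist"); cv2.imwrite("pics/w2.png",im[:,:,::-1]); c=optics.calibration("wrist")
f=200/np.tan(np.radians(c["fov_y"]/2)); T=np.array(c["T"])
for P in [(.6255,.1515,.016),(.6242,.2724,.016),(.5243,.271,.016),(.5257,.151,.016)]:
    q=T[:3,:3].T@(np.array(P)-T[:3,3]); print(q[:2]/q[2]*f+[c["cx"],c["cy"]])
E
```

```text
time_s: 4.32
position: [0.4366, -0.0599, 0.1911]
tool_rot: [[1.0, 0.0, 0.004], [0.0, -1.0, -0.001], [0.004, 0.001, -1.0]]
ft_force: [0.3, 0.3, -0.9]
grip_width: 0.0236
gripper_force: 29.3
time_s: 5.32
position: [0.5246, 0.1505, 0.1889]
tool_rot: [[1.0, -0.001, -0.001], [-0.001, -1.0, -0.0], [-0.001, 0.0, -1.0]]
ft_force: [-0.2, -1.0, -0.5]
grip_width: 0.0235
gripper_force: 29.3
[315.3731544   82.29048875]
[195.29995779  83.683301  ]
[206.80156317 180.77390438]
[315.91038834 179.50424808]
```

View pics/w2.png

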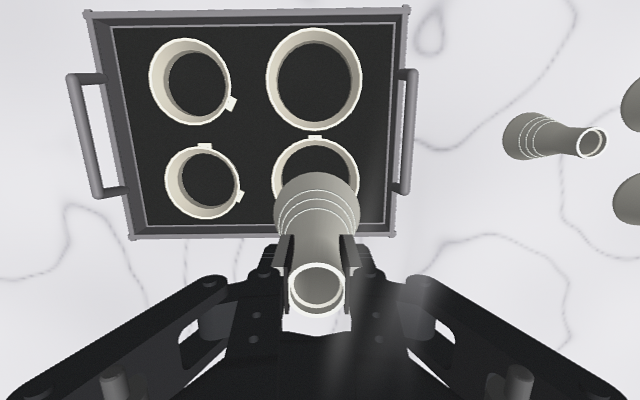

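The wrist view shows the far wide ring hole at (314,84), against a predicted (315,82). The narrow holes are at (197,83) and (208,180), within 2 px. The flask hangs upright over the near wide ring. I'll lower it.

```bash
python3 -m jog '[{"linear":[0.03,-0.01,0.2],"roll":0},{"linear":[0,0,0.4],"roll":0},{"linear":[0,0,0.5],"roll":0},{"linear":[0,0,0.5],"roll":0},{"linear":[0,0,0.4],"roll":0},{"linear":[0,0,0.3],"roll":0},{"linear":[0,0,0.2],"roll":0},{"linear":[0,0,0.15],"roll":0},{"linear":[0,0,0.1],"roll":0},{"linear":[0,0,0],"roll":0},{"linear":[0,0,0],"roll":0}]';  python3 -m jog '[{"linear":[0,0,0.03],"roll":0},{"linear":[0,0,0.03],"roll":0},{"linear":[0,0,0],"roll":0},{"linear":[0,0,0],"roll":0}]'
```

```text
time_s: 6.28
position: [0.5265, 0.1518, 0.0797]
tool_rot: [[1.0, 0.0, 0.001], [0.0, -1.0, 0.0], [0.001, -0.0, -1.0]]
ft_force: [1.0, -0.1, -0.7]
grip_width: 0.0236
gripper_force: 29.3
time_s: 6.62
position: [0.5263, 0.1519, 0.0771]
tool_rot: [[1.0, 0.0, 0.0], [0.0, -1.0, 0.0], [0.0, -0.0, -1.0]]
ft_force: [-1.1, -0.2, -0.8]
grip_width: 0.0232
gripper_force: 29.3
```

```bash
for i in 1; do python3 -m jog '[{"linear":[0,0,0.03],"roll":0},{"linear":[0,0,0],"roll":0},{"linear":[0,0,0],"roll":0}]'; done;  python3 -m jog '[{"linear":[0,0,0.03],"roll":0},{"linear":[0,0,0],"roll":0},{"linear":[0,0,0],"roll":0}]'
```

```text
time_s: 6.87
position: [0.5263, 0.1518, 0.0757]
tool_rot: [[1.0, 0.0, 0.0], [0.0, -1.0, -0.0], [0.0, 0.0, -1.0]]
ft_force: [0.2, -0.7, 0.6]
grip_width: 0.0233
gripper_force: 29.3
time_s: 7.12
position: [0.5264, 0.1519, 0.0756]
tool_rot: [[1.0, 0.0, 0.001], [0.0, -1.0, -0.0], [0.001, 0.0, -1.0]]
ft_force: [-2.9, 0.7, 9.8]
grip_width: 0.0238
gripper_force: 30.9
```

Contact at the expected height. I'll release, lift and go to 100a.

```bash
python3 -m jog '[{"linear":[0,0,0],"roll":0},{"linear":[0,0,0],"roll":0},{"linear":[0,0,0],"roll":0},{"linear":[0,0,0],"roll":0},{"linear":[0,0,0],"roll":0},{"linear":[0,0,0],"roll":0},{"linear":[0,0,-0.3],"roll":0},{"linear":[0,0,-0.7],"roll":0},{"linear":[0,0,-0.7],"roll":0},{"linear":[0,0,-0.7],"roll":0},{"linear":[0,0,-0.6],"roll":0},{"linear":[0,0,0],"roll":0}]' 1; python3 -m jog '[{"linear":[0.2,0.85,0],"roll":0},{"linear":[0.2,0.85,0],"roll":0},{"linear":[0.2,0.85,0],"roll":0},{"linear":[0.2,0.85,0],"roll":0},{"linear":[0.2,0.85,0],"roll":0},{"linear":[0.2,0.85,0],"roll":0},{"linear":[0.2,0.85,0],"roll":0},{"linear":[0.2,0.85,0],"roll":0},{"linear":[0.2,0.85,0],"roll":0},{"linear":[0.2,0.85,0],"roll":0},{"linear":[0,0.4,0],"roll":0},{"linear":[0,0,0],"roll":0}]'; python3 -m jog '[{"linear":[0,0,0],"roll":0},{"linear":[0,0,0],"roll":0}]'
```

```text
time_s: 8.12
position: [0.528, 0.152, 0.1993]
tool_rot: [[1.0, 0.0, 0.009], [0.0, -1.0, 0.001], [0.009, -0.001, -1.0]]
ft_force: [0.2, -0.1, 1.3]
grip_width: 0.0857
gripper_force: 0.0
time_s: 9.12
position: [0.606, -0.2075, 0.1931]
tool_rot: [[1.0, -0.004, -0.001], [-0.004, -1.0, 0.0], [-0.001, -0.0, -1.0]]
ft_force: [-0.0, 0.0, 0.0]
grip_width: 0.0858
gripper_force: 0.0
time_s: 9.28
position: [0.6061, -0.2029, 0.1943]
tool_rot: [[1.0, 0.001, -0.001], [0.001, -1.0, 0.001], [-0.001, -0.001, -1.0]]
ft_force: [1.2, 0.3, 0.1]
grip_width: 0.0853
gripper_force: 0.0
```

```bash
python3 -m jog '[{"linear":[0.07,0.04,0],"roll":0},{"linear":[0,0,0.5],"roll":0},{"linear":[0,0,0.5],"roll":0},{"linear":[0,0,0.5],"roll":0},{"linear":[0,0,0.5],"roll":0},{"linear":[0,0,0.5],"roll":0},{"linear":[0,0,0.4],"roll":0},{"linear":[0,0,0.2],"roll":0},{"linear":[0,0,0],"roll":0},{"linear":[0,0,0],"roll":0},{"linear":[0,0,0],"roll":0}]'; python3 -m jog '[{"linear":[0,0,0],"roll":0},{"linear":[0,0,0],"roll":0},{"linear":[0,0,0],"roll":0},{"linear":[0,0,0],"roll":0},{"linear":[0,0,0],"roll":0},{"linear":[0,0,0],"roll":0},{"linear":[0,0,0],"roll":0},{"linear":[0,0,0],"roll":0},{"linear":[0,0,0],"roll":0},{"linear":[0,0,0],"roll":0}]' -1 30;  python3 - <<'E'
from h import *
cv2.imwrite("pics/scene1.png",optics.get_image("scene")[:,:,::-1])
E
```

```text
time_s: 10.2
position: [0.6098, -0.2057, 0.0719]
tool_rot: [[1.0, 0.001, 0.002], [0.001, -1.0, -0.001], [0.002, 0.001, -1.0]]
ft_force: [-0.2, -0.5, 1.2]
grip_width: 0.0854
gripper_force: 0.0
time_s: 11.03
position: [0.6093, -0.2057, 0.0708]
tool_rot: [[1.0, 0.0, 0.0], [0.0, -1.0, -0.0], [0.0, 0.0, -1.0]]
ft_force: [0.2, 1.2, 3.5]
grip_width: 0.023
gripper_force: 30.4
```

View pics/scene1.png

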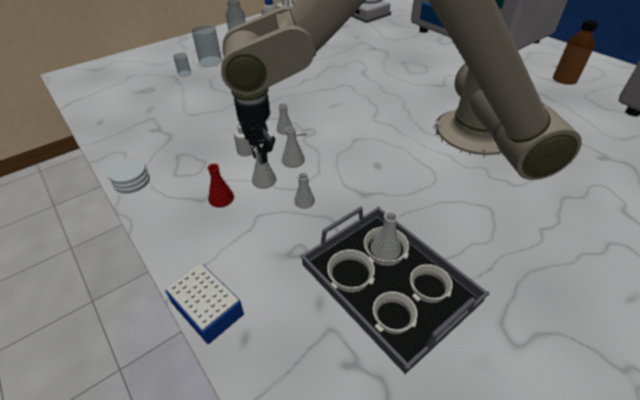

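The first flask stands upright in the far wide ring at (388,240), and the gripper is on the second at (263,165). I'll lift it and carry it to the other wide ring.

```bash
python3 -m jog '[{"linear":[0,0,-0.25],"roll":0},{"linear":[0,0,-0.5],"roll":0},{"linear":[0,0,-0.75],"roll":0},{"linear":[0,0,-0.75],"roll":0},{"linear":[0,0,-0.5],"roll":0},{"linear":[0,0,-0.25],"roll":0},{"linear":[0,0,0],"roll":0}]'; python3 -m jog '[{"linear":[0.03,-0.4,0],"roll":0},{"linear":[0.04,-0.7,0],"roll":0},{"linear":[0.04,-0.9,0],"roll":0},{"linear":[0.04,-0.9,0],"roll":0},{"linear":[0.04,-0.9,0],"roll":0},{"linear":[0.04,-0.9,0],"roll":0},{"linear":[0.04,-0.9,0],"roll":0},{"linear":[0.04,-0.9,0],"roll":0},{"linear":[0.04,-0.9,0],"roll":0},{"linear":[0.04,-0.7,0],"roll":0},{"linear":[0.03,-0.5,0],"roll":0},{"linear":[0,-0.3,0],"roll":0}]'; python3 -m jog '[{"linear":[0,0,0],"roll":0},{"linear":[0,0,0],"roll":0},{"linear":[0,0,0],"roll":0}]'
```

```text
time_s: 11.67
position: [0.6097, -0.2061, 0.1929]
tool_rot: [[1.0, 0.0, 0.004], [0.0, -1.0, -0.002], [0.004, 0.002, -1.0]]
ft_force: [1.1, 0.3, -0.3]
grip_width: 0.0235
gripper_force: 30.0
time_s: 12.67
position: [0.6247, 0.1533, 0.1884]
tool_rot: [[1.0, 0.003, -0.004], [0.003, -1.0, 0.0], [-0.004, -0.0, -1.0]]
ft_force: [0.2, -0.5, -1.0]
grip_width: 0.0233
gripper_force: 30.0
time_s: 12.92
position: [0.6258, 0.1491, 0.1899]
tool_rot: [[1.0, -0.001, -0.001], [-0.001, -1.0, -0.0], [-0.001, 0.0, -1.0]]
ft_force: [0.5, 0.4, 0.2]
grip_width: 0.0233
gripper_force: 30.0
```

```bash
python3 -m jog '[{"linear":[0,-0.06,0.2],"roll":0},{"linear":[0,0,0.4],"roll":0},{"linear":[0,0,0.5],"roll":0},{"linear":[0,0,0.5],"roll":0},{"linear":[0,0,0.4],"roll":0},{"linear":[0,0,0.3],"roll":0},{"linear":[0,0,0.2],"roll":0},{"linear":[0,0,0.15],"roll":0},{"linear":[0,0,0.1],"roll":0},{"linear":[0,0,0.04],"roll":0},{"linear":[0,0,0],"roll":0},{"linear":[0,0,0],"roll":0}]';  python3 -m jog '[{"linear":[0,0,0.03],"roll":0},{"linear":[0,0,0],"roll":0},{"linear":[0,0,0],"roll":0}]'; python3 -m jog '[{"linear":[0,0,0.03],"roll":0},{"linear":[0,0,0],"roll":0},{"linear":[0,0,0],"roll":0}]'
```

```text
time_s: 13.92
position: [0.6262, 0.1527, 0.0795]
tool_rot: [[1.0, 0.0, 0.001], [0.0, -1.0, 0.0], [0.001, -0.0, -1.0]]
ft_force: [-0.3, 0.7, -1.0]
grip_width: 0.0232
gripper_force: 30.0
time_s: 14.17
position: [0.6259, 0.1527, 0.078]
tool_rot: [[1.0, 0.0, 0.0], [0.0, -1.0, 0.0], [0.0, -0.0, -1.0]]
ft_force: [0.5, -0.3, -0.8]
grip_width: 0.023
gripper_force: 30.0
time_s: 14.42
position: [0.626, 0.1528, 0.0768]
tool_rot: [[1.0, 0.0, 0.001], [0.0, -1.0, 0.0], [0.001, -0.0, -1.0]]
ft_force: [-0.5, 0.4, 1.6]
grip_width: 0.0232
gripper_force: 30.2
```

```bash
python3 -m jog '[{"linear":[0,0,0.02],"roll":0},{"linear":[0,0,0],"roll":0},{"linear":[0,0,0],"roll":0}]' | sed -n 4p; python3 -m jog '[{"linear":[0,0,0],"roll":0},{"linear":[0,0,0],"roll":0},{"linear":[0,0,0],"roll":0},{"linear":[0,0,0],"roll":0},{"linear":[0,0,0],"roll":0},{"linear":[0,0,0],"roll":0},{"linear":[0,0,-0.3],"roll":0},{"linear":[0,0,-0.7],"roll":0},{"linear":[0,0,-0.7],"roll":0},{"linear":[0,0,-0.7],"roll":0},{"linear":[0,0,-0.6],"roll":0},{"linear":[0,0,0],"roll":0}]' 1; python3 -m jog '[{"linear":[-0.15,0.64,0],"roll":0},{"linear":[-0.15,0.64,0],"roll":0},{"linear":[-0.15,0.64,0],"roll":0},{"linear":[-0.15,0.64,0],"roll":0},{"linear":[-0.15,0.64,0],"roll":0},{"linear":[-0.15,0.64,0],"roll":0},{"linear":[-0.15,0.64,0],"roll":0},{"linear":[-0.15,0.64,0],"roll":0},{"linear":[-0.15,0.64,0],"roll":0},{"linear":[0,0,0],"roll":0},{"linear":[0,0,0],"roll":0},{"linear":[0,0,0],"roll":0}]'
```

```text
ft_force: [-0.9, 0.9, 5.9]
time_s: 15.67
position: [0.6275, 0.1528, 0.2013]
tool_rot: [[1.0, 0.0, 0.009], [0.0, -1.0, 0.001], [0.009, -0.001, -1.0]]
ft_force: [0.5, -0.6, 0.5]
grip_width: 0.0858
gripper_force: 0.0
time_s: 16.67
position: [0.5719, -0.0773, 0.1954]
tool_rot: [[1.0, 0.0, -0.0], [0.0, -1.0, 0.0], [-0.0, -0.0, -1.0]]
ft_force: [0.5, -0.6, -0.6]
grip_width: 0.0856
gripper_force: 0.0
```

```bash
python3 -m jog '[{"linear":[0,0,0.5],"roll":0},{"linear":[0,0,0.5],"roll":0},{"linear":[0,0,0.5],"roll":0},{"linear":[0,0,0.5],"roll":0},{"linear":[0,0,0.5],"roll":0},{"linear":[0,0,0.5],"roll":0},{"linear":[0,0,0.4],"roll":0},{"linear":[0,0,0.22],"roll":0},{"linear":[0,0,0],"roll":0},{"linear":[0,0,0],"roll":0},{"linear":[0,0,0],"roll":0}]'; python3 -m jog '[{"linear":[0,0,0],"roll":0},{"linear":[0,0,0],"roll":0},{"linear":[0,0,0],"roll":0},{"linear":[0,0,0],"roll":0},{"linear":[0,0,0],"roll":0},{"linear":[0,0,0],"roll":0},{"linear":[0,0,0],"roll":0},{"linear":[0,0,0],"roll":0},{"linear":[0,0,0],"roll":0},{"linear":[0,0,0],"roll":0}]' -1 30
```

```text
time_s: 17.58
position: [0.5726, -0.0776, 0.0519]
tool_rot: [[1.0, 0.001, 0.002], [0.001, -1.0, -0.001], [0.002, 0.001, -1.0]]
ft_force: [0.8, 0.3, 0.2]
grip_width: 0.0852
gripper_force: 0.0
time_s: 18.42
position: [0.5721, -0.0779, 0.0511]
tool_rot: [[1.0, 0.0, 0.001], [0.0, -1.0, -0.0], [0.001, 0.0, -1.0]]
ft_force: [-0.1, -1.9, 4.4]
grip_width: 0.0231
gripper_force: 30.5
```

```bash
python3 -m jog '[{"linear":[0,0,-0.25],"roll":0},{"linear":[0,0,-0.5],"roll":0},{"linear":[0,0,-0.75],"roll":0},{"linear":[0,0,-0.75],"roll":0},{"linear":[0,0,-0.75],"roll":0},{"linear":[0,0,-0.5],"roll":0},{"linear":[0,0,-0.25],"roll":0},{"linear":[0,0,0],"roll":0}]'; python3 -m jog '[{"linear":[0.1,-0.4,0],"roll":0},{"linear":[0.1,-0.7,0],"roll":0},{"linear":[0.12,-0.88,0],"roll":0},{"linear":[0.12,-0.88,0],"roll":0},{"linear":[0.12,-0.88,0],"roll":0},{"linear":[0.12,-0.88,0],"roll":0},{"linear":[0.12,-0.88,0],"roll":0},{"linear":[0.12,-0.88,0],"roll":0},{"linear":[0.12,-0.88,0],"roll":0},{"linear":[0.12,-0.7,0],"roll":0},{"linear":[0.1,-0.5,0],"roll":0},{"linear":[0.04,-0.3,0],"roll":0}]'; python3 -m jog '[{"linear":[0,0,0],"roll":0},{"linear":[0,0,0],"roll":0},{"linear":[0,0,0],"roll":0}]'
```

```text
time_s: 19.08
position: [0.5724, -0.0777, 0.2031]
tool_rot: [[1.0, 0.0, 0.004], [0.0, -1.0, -0.001], [0.004, 0.001, -1.0]]
ft_force: [-0.7, -0.1, -1.0]
grip_width: 0.0234
gripper_force: 30.0
time_s: 20.08
position: [0.6232, 0.275, 0.1984]
tool_rot: [[1.0, 0.002, -0.004], [0.002, -1.0, -0.0], [-0.004, 0.0, -1.0]]
ft_force: [0.7, -0.5, -0.7]
grip_width: 0.0235
gripper_force: 30.0
time_s: 20.33
position: [0.6238, 0.2713, 0.2004]
tool_rot: [[1.0, -0.001, -0.001], [-0.001, -1.0, -0.001], [-0.001, 0.001, -1.0]]
ft_force: [0.1, -0.3, -1.0]
grip_width: 0.0233
gripper_force: 30.0
```

```bash
python3 -m jog '[{"linear":[0,-0.02,0.3],"roll":0},{"linear":[0,0,0.5],"roll":0},{"linear":[0,0,0.6],"roll":0},{"linear":[0,0,0.6],"roll":0},{"linear":[0,0,0.5],"roll":0},{"linear":[0,0,0.4],"roll":0},{"linear":[0,0,0.25],"roll":0},{"linear":[0,0,0.2],"roll":0},{"linear":[0,0,0.13],"roll":0},{"linear":[0,0,0.05],"roll":0},{"linear":[0,0,0],"roll":0},{"linear":[0,0,0],"roll":0}]';  python3 -m jog '[{"linear":[0,0,0.03],"roll":0},{"linear":[0,0,0],"roll":0},{"linear":[0,0,0],"roll":0}]'; python3 -m jog '[{"linear":[0,0,0.03],"roll":0},{"linear":[0,0,0],"roll":0},{"linear":[0,0,0],"roll":0}]'
```

```text
time_s: 21.33
position: [0.6242, 0.2735, 0.0606]
tool_rot: [[1.0, 0.0, 0.001], [0.0, -1.0, 0.0], [0.001, -0.0, -1.0]]
ft_force: [-0.9, 0.4, -0.1]
grip_width: 0.0234
gripper_force: 30.0
time_s: 21.58
position: [0.6239, 0.2736, 0.0588]
tool_rot: [[1.0, 0.0, 0.0], [0.0, -1.0, 0.0], [0.0, -0.0, -1.0]]
ft_force: [0.9, 0.1, -1.1]
grip_width: 0.0231
gripper_force: 30.0
time_s: 21.83
position: [0.6238, 0.2735, 0.0573]
tool_rot: [[1.0, 0.0, -0.0], [0.0, -1.0, 0.0], [-0.0, -0.0, -1.0]]
ft_force: [-0.6, -1.0, 0.2]
grip_width: 0.0233
gripper_force: 30.0
```

```bash
python3 -m jog '[{"linear":[0,0,0.03],"roll":0},{"linear":[0,0,0],"roll":0},{"linear":[0,0,0],"roll":0}]'
```

```text
time_s: 22.08
position: [0.624, 0.2735, 0.0572]
tool_rot: [[1.0, 0.0, 0.001], [0.0, -1.0, 0.0], [0.001, -0.0, -1.0]]
ft_force: [-2.0, -0.8, 7.0]
grip_width: 0.0233
gripper_force: 30.8
```

```bash
python3 -m jog '[{"linear":[0,0,0],"roll":0},{"linear":[0,0,0],"roll":0},{"linear":[0,0,0],"roll":0},{"linear":[0,0,0],"roll":0},{"linear":[0,0,0],"roll":0},{"linear":[0,0,0],"roll":0},{"linear":[0,0,-0.3],"roll":0},{"linear":[0,0,-0.8],"roll":0},{"linear":[0,0,-0.9],"roll":0},{"linear":[0,0,-0.9],"roll":0},{"linear":[0,0,-0.7],"roll":0},{"linear":[0,0,0],"roll":0}]' 1; python3 -m jog '[{"linear":[-0.23,0.8,0],"roll":0},{"linear":[-0.23,0.8,0],"roll":0},{"linear":[-0.23,0.8,0],"roll":0},{"linear":[-0.23,0.8,0],"roll":0},{"linear":[-0.23,0.8,0],"roll":0},{"linear":[-0.23,0.8,0],"roll":0},{"linear":[-0.23,0.8,0],"roll":0},{"linear":[-0.23,0.8,0],"roll":0},{"linear":[-0.23,0.8,0],"roll":0},{"linear":[-0.23,0.8,0],"roll":0}]';  python3 -m jog '[{"linear":[-0.23,0.8,0],"roll":0},{"linear":[-0.23,0.8,0],"roll":0},{"linear":[-0.23,0.8,0],"roll":0},{"linear":[-0.23,0.8,0],"roll":0},{"linear":[-0.23,0.8,0],"roll":0},{"linear":[-0.23,0.8,0],"roll":0},{"linear":[-0.23,0.8,0],"roll":0},{"linear":[-0.23,0.8,0],"roll":0},{"linear":[-0.23,0.8,0],"roll":0},{"linear":[0,0,0],"roll":0},{"linear":[0,0,0],"roll":0},{"linear":[0,0,0],"roll":0}]'
```

```text
time_s: 23.08
position: [0.6256, 0.274, 0.2085]
tool_rot: [[1.0, 0.0, 0.012], [0.0, -1.0, 0.003], [0.012, -0.003, -1.0]]
ft_force: [0.2, 1.0, 0.5]
grip_width: 0.0853
gripper_force: 0.0
time_s: 23.92
position: [0.5311, -0.0479, 0.2007]
tool_rot: [[1.0, 0.0, 0.001], [0.0, -1.0, -0.0], [0.001, 0.0, -1.0]]
ft_force: [1.0, 0.1, 0.1]
grip_width: 0.0857
gripper_force: 0.0
time_s: 24.92
position: [0.4492, -0.334, 0.2003]
tool_rot: [[1.0, 0.0, 0.0], [0.0, -1.0, 0.0], [0.0, -0.0, -1.0]]
ft_force: [-0.0, 0.6, -0.1]
grip_width: 0.0854
gripper_force: 0.0
```

```bash
python3 -m jog '[{"linear":[-0.27,0.64,0],"roll":0},{"linear":[0,0,0],"roll":0},{"linear":[0,0,0.5],"roll":0},{"linear":[0,0,0.5],"roll":0},{"linear":[0,0,0],"roll":0},{"linear":[0,0,0],"roll":0}]'; python3 - <<'E'
from h import *
im=optics.get_image("wrist"); cv2.imwrite("pics/w3.png",im[:,:,::-1]); cv2.imwrite("pics/scene2.png",optics.get_image("scene")[:,:,::-1]);c=optics.calibration("wrist")
f=200/np.tan(np.radians(c["fov_y"]/2)); T=np.array(c["T"])
q=T[:3,:3].T@(np.array((.4385,-.3598,.085))-T[:3,3]); print(q[:2]/q[2]*f+[c["cx"],c["cy"]])
E
```

```text
time_s: 25.42
position: [0.4387, -0.359, 0.1601]
tool_rot: [[1.0, 0.001, -0.001], [0.001, -1.0, 0.001], [-0.001, -0.001, -1.0]]
ft_force: [0.2, -0.2, -0.8]
grip_width: 0.0854
gripper_force: 0.0
[316.34617133 207.59134626]
```

View pics/w3.png

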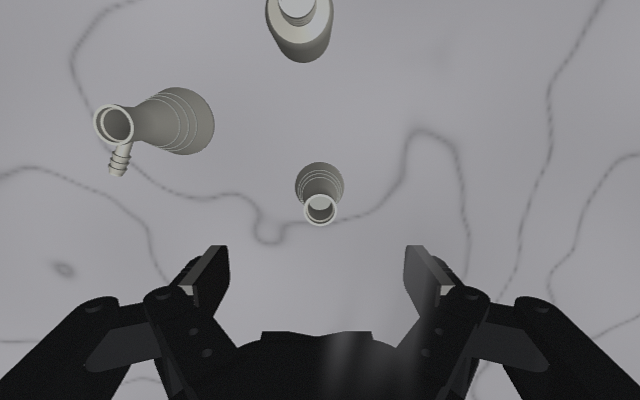

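View pics/scene2.png

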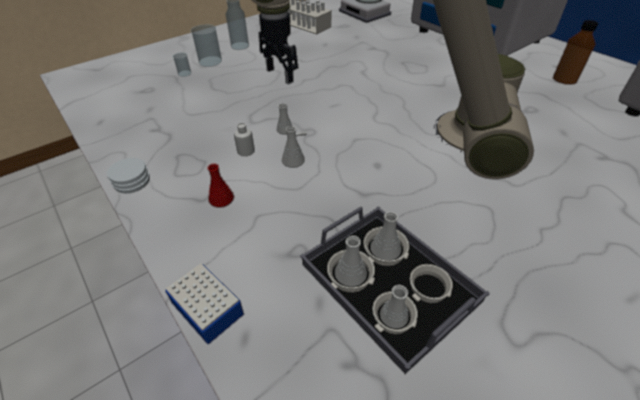

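The wrist view shows the last 50 ml rim at (320,209). That is 3.5 px right of the prediction, or about 2 mm towards −y, so I'll correct for it. The scene view shows three flasks upright in their rings at (388,240), (351,265) and (397,310), with the filter flask and bottle unmoved.

```bash
python3 -m jog '[{"linear":[0,0.05,0.2],"roll":0},{"linear":[0,0,0.5],"roll":0},{"linear":[0,0,0.5],"roll":0},{"linear":[0,0,0.5],"roll":0},{"linear":[0,0,0.5],"roll":0},{"linear":[0,0,0.34],"roll":0},{"linear":[0,0,0.2],"roll":0},{"linear":[0,0,0],"roll":0},{"linear":[0,0,0],"roll":0},{"linear":[0,0,0],"roll":0}]'; python3 -m jog '[{"linear":[0,0,0],"roll":0},{"linear":[0,0,0],"roll":0},{"linear":[0,0,0],"roll":0},{"linear":[0,0,0],"roll":0},{"linear":[0,0,0],"roll":0},{"linear":[0,0,0],"roll":0},{"linear":[0,0,0],"roll":0},{"linear":[0,0,0],"roll":0},{"linear":[0,0,0],"roll":0},{"linear":[0,0,0],"roll":0}]' -1 30;  python3 -m jog '[{"linear":[0,0,-0.25],"roll":0},{"linear":[0,0,-0.5],"roll":0},{"linear":[0,0,-0.75],"roll":0},{"linear":[0,0,-0.75],"roll":0},{"linear":[0,0,-0.75],"roll":0},{"linear":[0,0,-0.5],"roll":0},{"linear":[0,0,-0.25],"roll":0},{"linear":[0,0,0],"roll":0}]'
```

```text
time_s: 26.35
position: [0.4388, -0.3626, 0.0516]
tool_rot: [[1.0, 0.0, 0.001], [0.0, -1.0, -0.002], [0.001, 0.002, -1.0]]
ft_force: [0.5, 0.1, -0.1]
grip_width: 0.0853
gripper_force: 0.0
time_s: 27.18
position: [0.4384, -0.3621, 0.0507]
tool_rot: [[1.0, 0.0, 0.0], [0.0, -1.0, 0.0], [0.0, -0.0, -1.0]]
ft_force: [0.7, 1.5, 4.5]
grip_width: 0.0234
gripper_force: 29.4
time_s: 27.85
position: [0.4388, -0.3628, 0.2027]
tool_rot: [[1.0, 0.0, 0.003], [0.0, -1.0, -0.003], [0.003, 0.003, -1.0]]
ft_force: [0.6, 0.6, -0.8]
grip_width: 0.0233
gripper_force: 28.9
```

```bash
python3 -m jog '[{"linear":[0.11,-0.4,0],"roll":0},{"linear":[0.11,-0.7,0],"roll":0},{"linear":[0.11,-0.85,0],"roll":0},{"linear":[0.11,-0.85,0],"roll":0},{"linear":[0.11,-0.85,0],"roll":0},{"linear":[0.11,-0.85,0],"roll":0},{"linear":[0.11,-0.85,0],"roll":0},{"linear":[0.11,-0.85,0],"roll":0},{"linear":[0.11,-0.85,0],"roll":0},{"linear":[0.11,-0.85,0],"roll":0},{"linear":[0.11,-0.85,0],"roll":0},{"linear":[0.11,-0.85,0],"roll":0}]'; python3 -m jog '[{"linear":[0.11,-0.85,0],"roll":0},{"linear":[0.11,-0.85,0],"roll":0},{"linear":[0.11,-0.85,0],"roll":0},{"linear":[0.11,-0.85,0],"roll":0},{"linear":[0.11,-0.85,0],"roll":0},{"linear":[0.11,-0.85,0],"roll":0},{"linear":[0.1,-0.6,0],"roll":0},{"linear":[0.06,-0.4,0],"roll":0},{"linear":[0,-0.13,0],"roll":0},{"linear":[0,0,0],"roll":0},{"linear":[0,0,0],"roll":0},{"linear":[0,0,0],"roll":0}]'
```

```text
time_s: 28.85
position: [0.4899, 0.0244, 0.1988]
tool_rot: [[1.0, 0.0, -0.003], [0.0, -1.0, 0.001], [-0.003, -0.001, -1.0]]
ft_force: [1.6, -1.5, -0.1]
grip_width: 0.0233
gripper_force: 28.9
time_s: 29.85
position: [0.5235, 0.2701, 0.2001]
tool_rot: [[1.0, -0.001, -0.001], [-0.001, -1.0, -0.001], [-0.001, 0.001, -1.0]]
ft_force: [0.1, -0.5, -0.5]
grip_width: 0.0233
gripper_force: 28.9
```

```bash
python3 -m jog '[{"linear":[0.01,0,0.3],"roll":0},{"linear":[0,0,0.5],"roll":0},{"linear":[0,0,0.6],"roll":0},{"linear":[0,0,0.6],"roll":0},{"linear":[0,0,0.5],"roll":0},{"linear":[0,0,0.4],"roll":0},{"linear":[0,0,0.25],"roll":0},{"linear":[0,0,0.2],"roll":0},{"linear":[0,0,0.13],"roll":0},{"linear":[0,0,0.05],"roll":0},{"linear":[0,0,0],"roll":0},{"linear":[0,0,0],"roll":0}]';  python3 -m jog '[{"linear":[0,0,0.03],"roll":0},{"linear":[0,0,0],"roll":0},{"linear":[0,0,0.03],"roll":0},{"linear":[0,0,0],"roll":0},{"linear":[0,0,0],"roll":0}]'; python3 -m jog '[{"linear":[0,0,0.02],"roll":0},{"linear":[0,0,0],"roll":0},{"linear":[0,0,0],"roll":0}]'
```

```text
time_s: 30.85
position: [0.5246, 0.2711, 0.06]
tool_rot: [[1.0, 0.0, 0.001], [0.0, -1.0, 0.0], [0.001, -0.0, -1.0]]
ft_force: [-0.7, -0.2, -0.8]
grip_width: 0.0234
gripper_force: 28.9
time_s: 31.27
position: [0.5242, 0.2711, 0.057]
tool_rot: [[1.0, 0.0, 0.0], [0.0, -1.0, 0.0], [0.0, -0.0, -1.0]]
ft_force: [-0.5, -0.2, -0.7]
grip_width: 0.0235
gripper_force: 28.9
time_s: 31.52
position: [0.5244, 0.2712, 0.0567]
tool_rot: [[1.0, 0.0, 0.001], [0.0, -1.0, 0.0], [0.001, -0.0, -1.0]]
ft_force: [-2.1, -0.4, 6.0]
grip_width: 0.0232
gripper_force: 29.8
```

Contact. I'll release, back off and check.

```bash
python3 -m jog '[{"linear":[0,0,0],"roll":0},{"linear":[0,0,0],"roll":0},{"linear":[0,0,0],"roll":0},{"linear":[0,0,0],"roll":0},{"linear":[0,0,0],"roll":0},{"linear":[0,0,0],"roll":0},{"linear":[0,0,-0.3],"roll":0},{"linear":[0,0,-0.8],"roll":0},{"linear":[0,0,-0.9],"roll":0},{"linear":[0,0,-0.9],"roll":0},{"linear":[0,0,-0.7],"roll":0},{"linear":[0,0,0],"roll":0}]' 1; python3 -m jog '[{"linear":[-0.6,0.6,0],"roll":0},{"linear":[-0.6,0.6,0],"roll":0},{"linear":[-0.6,0.6,0],"roll":0},{"linear":[0,0.8,0],"roll":0},{"linear":[0,0.8,0],"roll":0},{"linear":[0,0.8,0],"roll":0},{"linear":[0,0.8,0],"roll":0},{"linear":[0,0,0],"roll":0},{"linear":[0,0,0],"roll":0},{"linear":[0,0,0],"roll":0}]'; python3 - <<'E'
from h import *
a=optics.get_image("scene")[:,:,::-1]; b=optics.get_image("top")[:,:,::-1]
cv2.imwrite("pics/fin.png",np.vstack([cv2.resize(a[90:350,200:500],(450,390))[:, :450],cv2.resize(b[90:290,130:530],(450,210))]))
E
```

```text
time_s: 32.52
position: [0.5261, 0.2717, 0.2064]
tool_rot: [[1.0, 0.0, 0.011], [0.0, -1.0, 0.003], [0.011, -0.003, -1.0]]
ft_force: [1.3, -0.9, -0.1]
grip_width: 0.0855
gripper_force: 0.0
time_s: 33.35
position: [0.4522, 0.0713, 0.1999]
tool_rot: [[1.0, -0.0, -0.0], [-0.0, -1.0, 0.0], [-0.0, -0.0, -1.0]]
ft_force: [-0.2, -0.3, -0.7]
grip_width: 0.0856
gripper_force: 0.0
```

View pics/fin.png

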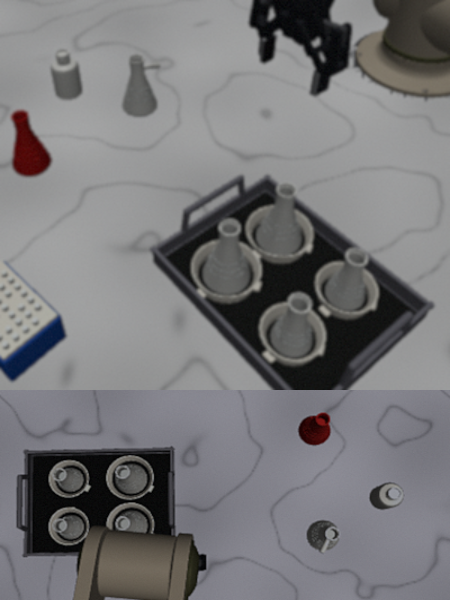

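The final picture shows all four flasks upright and centred. The 100 ml ones are in the wide rings at (227,260) and (283,225), and the 50 ml ones in the narrow rings at (297,330) and (350,285). The filter flask, bottle and red flask are untouched.

```bash
python3 -c "
from rig import env; print(env.close_job())"
```

```text
the job is handed in; nothing more can be done
None
```

The job is handed in at about 33 s: both 100 ml flasks stand upright in the wide rings and both 50 ml flasks in the narrow rings, each set down on contact, and the filter flask, bottle and red look-alike were left where they stood.

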